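Pack two wedge cartons into the gift tray

TASK

At the sweet shop's packing counter, pack the two gold wedge-shaped cartons into the wooden gift tray head to tail, the wide end of one beside the narrow end of the other with their sloping sides facing, so that together they fill the tray as a rectangle. Both must stand upright and flat on the tray's floor, inside its rim, and be let go. Leave the red carton where it is.

Things in the scene. Friction and masses are not known exactly. Their poses are not given: they have to be found in the camera images.
- tray: the wooden gift tray, open on top, fixed. Outside 90 mm (x) by 130 mm (y), 15 mm high; walls and floor 5 mm thick: inside 80 mm (x) by 120 mm (y), 10 mm deep. Origin at the centre of its underside, on the counter; z up. The gold cartons go side by side along y, lengths along x, with 20 mm to spare along x and 16 mm along y.
- gold_a_mid (a point): the first gold wedge carton, cream panel on top, 50 mm tall, about 150 g, standing. Seen from above: 60 mm long, flat parallel ends 66 mm (wide) and 38 mm (narrow) across, one long side square to them, the other sloping. Grip across the ends. Point: half-way up, mid-length. x to the narrow end, y to the sloping side, z up; wide end at x -30 mm (y -26 to 40), narrow end at x +30 mm (y -26 to 12), straight side at y -26 mm.
- gold_b_mid (a point): the second gold wedge carton, cream panel on top, 50 mm tall, about 150 g, standing. Seen from above: 60 mm long, flat parallel ends 66 mm (wide) and 38 mm (narrow) across, one long side square to them, the other sloping. Grip across the ends. Point: half-way up, mid-length. x to the narrow end, y to the sloping side, z up; wide end at x -30 mm (y -26 to 40), narrow end at x +30 mm (y -26 to 12), straight side at y -26 mm.
- red_wedge_mid (a point): a bystander: a dark red wedge carton of the same size, shape, point and axes as the gold ones. Not to be packed or moved.

How it is judged:
By the outcome, as a careful person would: the job done as asked, in the order asked, and still so for the second after the job is handed in, with the robot touching nothing.
It also fails if it takes over 54 s, if anything falls off the work surface, if the arm or the gripper's body presses on something with over 40 N, if the wrist force passes 120 N, or if a joint passes its speed limit or range.

ROBOT

A 7-joint arm with a two-finger parallel gripper is mounted at the origin on the work surface. World frame = base frame: x ahead of the robot, y to its left, z up, the work surface at z = 0. Lengths are in m, angles in degrees, forces in N, time in s.
With the tool pointing down it reaches from about 0.425 to 1.025 m from the base axis. Payload 9.4 kg.
Tool frame: the origin (TCP) lies at the very end of the fingers, on their centre line; the grasp point (between the pads) lies 19 mm behind it; x points along the fingers, y is the direction in which the jaws open and shut, and the axes are right-handed (so a half turn about x gives the same grasp; the last joint's range is limited). The gripper opens to 93 mm and grips with 3 to 60 N. Pads are 15 mm wide; open, the fingers measure 128 mm over their backs; the gripper's body (75 mm by 188 mm) begins 65 mm behind the grasp point.
Start: joints at [-74.124, 34.337, -0.143, 91.639, 0.103, 54.024, -4.572], TCP at [0.251, 0.68, 0.219] pointing down, gripper open.
Joint ranges: [-147.43, 147.43], [-19.82, 112.94], [-74.19, 73.91], [6.32, 146.72], [-59.91, 239.91], [6.04, 106.73], [-150.56, 150.56]. Speed limits (degrees/s): [127.2, 127.2, 172.46, 172.46, 180, 180, 180].

INTERFACE

Orientations are given as [roll, pitch, yaw] about the fixed x, y, z axes, in that order (R = Rz(yaw) Ry(pitch) Rx(roll)).
In Python, from station import ctrl gives the robot as it stands.
- The arm moves only by the tool jog_arm, never from a script. Its argument "increments" is a list of rows, each a list of 5 numbers: the opening, from -1 (shut) to 1 (fully open), then the shift along the tool's x, y, z in cm, then the turn about the tool's x in rad. In form: [[gripper, x, y, z, twist], ...]. A call has exactly 8 rows; each row is the pose to reach, as a shift and turn from the pose commanded when the call began, along the tool's axes at that moment; what a row does not reach only later rows make up. A row lasts 1/12 s, in which the tool goes at most 41.7 mm and 7.16 degrees, less where a joint would pass 70% of its speed; a pose out of reach is approached as far as the arm can. A call with a gripper value outside its range is refused whole. The fingers move at their own pace and stop on an object; the grip force is fixed at half the most. Time passes only in rows, so rows that repeat a pose let the fingers close, or fill a call up. It gives the time, the measured TCP pose, the force and the opening at its end, in the units of the state.
- ctrl.get_state(): the state, without advancing time (a new reading comes with each control period).
- ctrl.snapshot(name): name is "side" or "top" or "wrist"; returns the picture (480x640x3 uint8, red, green, blue); there is no depth.
- ctrl.camera_model(name): a dict with "K" (3x3 intrinsics, pixels), "extrinsics" (4x4, takes a point from world to camera coordinates). Camera axes: x right, y up, looking along -z (the intrinsics and any distortion apply to the point x, -y, -z); pixel columns grow to the right and rows downward; lengths in m; the calibration is good to about 2 mm. A picture is of the moment at which its call begins: read the wrist's pose just before it. camera_model takes no time and is no camera call; for the wrist camera it gives the pose at the moment of the call.
- ctrl.sign_off(): hands the job in, once; it reports no verdict.
The state is a dict: "clock": time; "q": joint angles; "dq": joint speeds; "effort": joint torques, N m; "ee_pos": TCP position; "eef_rot": TCP orientation; "force": force on the tool from outside, world axes, zero at the start; "torque": the same for the moment, N m; "gripper_width": finger opening in m.
Only numpy, scipy, OpenCV 4.12 (cv2) and the standard library are available. Lean on these libraries where they do the work, as an engineer would, in place of code of your own. Each camera call takes 0.05 s, during which the arm holds its last target. There are 200 camera calls.

## Working session

There is one attempt and no reset: what is moved stays moved. The work goes in short steps, Python scripts to look and compute and a tool call to move; the robot and the scene stay as the last step left them, time stands still between calls to the robot, and variables do not carry over. Pictures are saved under pics/ and viewed, about 8 in all and at most 12, crops included, and the job is handed in when it is done.

Besides the shell and the picture viewer there is one more tool, called after "Call:" in YAML: its name, and indented under it one key for each argument. jog_arm: Moves the arm, as the interface text tells. Its arguments: {"type":"object","properties":{"increments":{"type":"array","items":{"type":"array","items":{"type":"number"}}}},"required":["increments"]}

```bash
mkdir -p pics; cat > h.py <<'E'
import numpy as np, cv2
from station import ctrl
def ray(name,uv,z,M=None):
    m=M or ctrl.camera_model(name); K=np.array(m["K"]);E=np.array(m["extrinsics"])
    d=m.get("dist",m.get("distortion"))
    p=cv2.undistortPoints(np.array(uv,float).reshape(-1,1,2),K,None if d is None else np.array(d,float)).reshape(-1,2)
    R=E[:3,:3];c=-R.T@E[:3,3]
    D=np.c_[p[:,0],-p[:,1],-np.ones(len(p))]@R
    return c+D*((z-c[2])/D[:,2])[:,None]
def save(name,f,crop=None,s=1):
    im=ctrl.snapshot(name)
    np.save('pics/'+f+'.npy',im)
    if crop: a,b,c,d=crop; im=im[b:d,a:c]
    cv2.imwrite('pics/'+f+'.png',cv2.resize(im[...,::-1],None,fx=s,fy=s,interpolation=cv2.INTER_CUBIC))
E
python3 - <<'E'
from h import *
for n in("top","side"):
    save(n,n+"0"); print(n,ctrl.camera_model(n))
print(ctrl.get_state())
E
```

```text
top {'K': array([[545.36930178,   0.        , 323.90576541],
       [  0.        , 545.36930178, 243.00787002],
       [  0.        ,   0.        ,   1.        ]]), 'extrinsics': array([[ 0.00194503, -0.99989206,  0.01456287, -0.01017606],
       [ 0.99020322,  0.00395905,  0.1395776 , -0.52334919],
       [-0.13962019,  0.01414872,  0.99010404, -0.91859279],
       [ 0.        ,  0.        ,  0.        ,  1.        ]])}
side {'K': array([[588.35652191,   0.        , 324.30402008],
       [  0.        , 588.35652191, 240.57031863],
       [  0.        ,   0.        ,   1.        ]]), 'extrinsics': array([[ 0.98679796, -0.161883  ,  0.00486689, -0.52789236],
       [ 0.12388863,  0.77386716,  0.62111289, -0.08795947],
       [-0.10431395, -0.61230998,  0.783706  , -0.94568636],
       [ 0.        ,  0.        ,  0.        ,  1.        ]])}
{'clock': 0.1, 'q': array([-74.12352242,  34.37761875,  -0.1446005 ,  91.67452017,
         0.10289844,  54.0246893 ,  -4.57068339]), 'dq': array([-0.04687137, -0.03723493, -0.03052355, -0.08444473, -0.03769714,
        0.07757522,  0.04188242]), 'effort': array([ 5.62260815e-03, -7.66545510e+01,  1.50221542e+00, -2.52938801e+01,
       -5.22969780e-02,  1.35924679e-02,  7.99837517e-05]), 'ee_pos': array([0.25106157, 0.67969223, 0.21788718]), 'eef_rot': array([ -84.27624956,   89.92328361, -104.54350999]), 'force': array([0.24844837, 0.30282756, 0.58012974]), 'torque': array([ 0.00835809, -0.03602699, -0.01075972]), 'gripper_width': 0.09288152006316508}
```

View pics/top0.png

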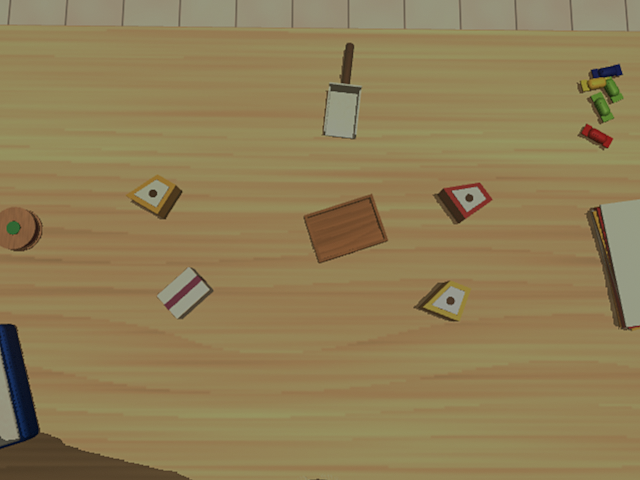

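View pics/side0.png

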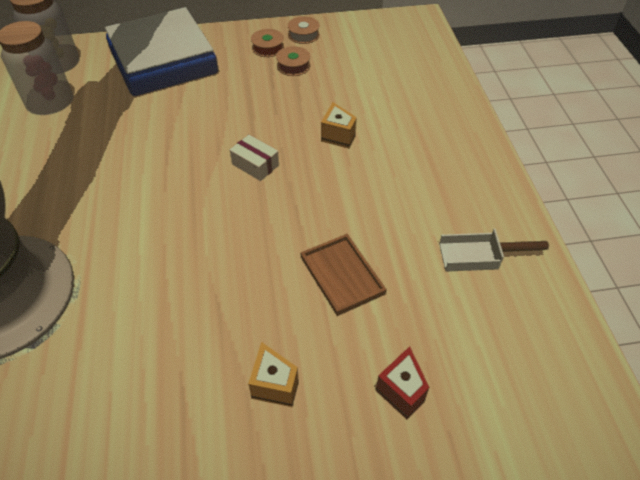

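```bash
python3 - <<'E'
import numpy as np,cv2
t=np.load('pics/top0.npy')[...,::-1]
def c(x,y,w,h,s): return cv2.resize(t[y:y+h,x:x+w],None,fx=s,fy=s,interpolation=cv2.INTER_CUBIC)
a=c(122,167,66,60,6);b=c(410,271,66,60,6)
T=c(295,187,99,80,4)
o=np.zeros((600,800,3),np.uint8)
a=a[:280*2];o[:360,:396]=a;o[:360,400:796]=b
o=np.vstack([o[:360],np.zeros((240,800,3),np.uint8)]);
T=c(298,190,94,77,3);o[365:596,:282]=T
cv2.imwrite('pics/c1.png',o)
E
```

```text
(no output)
```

View pics/c1.png

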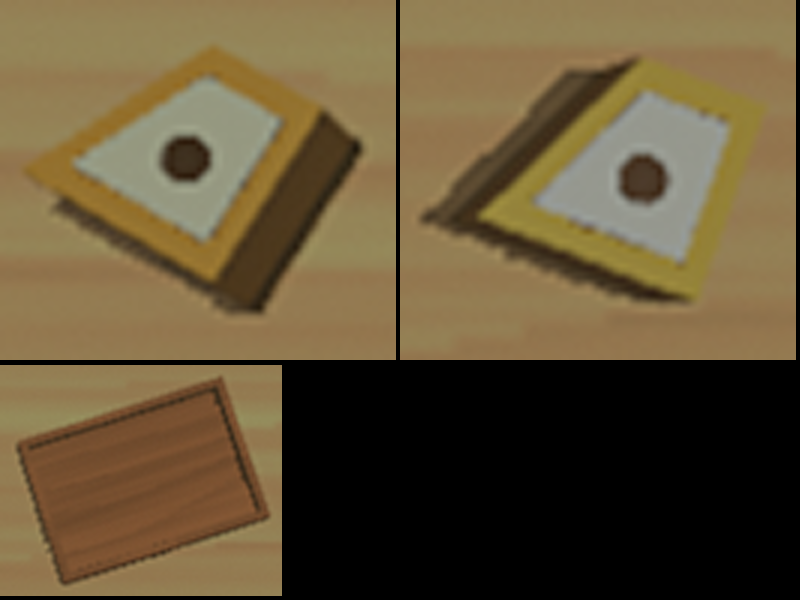

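```bash
cat >> h.py <<'E'
def fit(P,M):
    "2D rigid fit: model M->P, returns x,y,yaw deg, rms mm"
    P=np.array(P)[:,:2];M=np.array(M,float)
    a=P-P.mean(0);b=M-M.mean(0)
    th=np.arctan2((b[:,0]*a[:,1]-b[:,1]*a[:,0]).sum(),(a*b).sum())
    R=np.array([[np.cos(th),-np.sin(th)],[np.sin(th),np.cos(th)]])
    t=P.mean(0)-R@M.mean(0)
    return t[0],t[1],np.degrees(th),1e3*np.sqrt(((M@R.T+t-P)**2).sum(1).mean())
W=np.array([[30,12],[30,-26],[-30,-26],[-30,40]])/1e3   # narrow-slope,narrow-straight,wide-straight,wide-slope
TR=np.array([[45,65],[-45,65],[-45,-65],[45,-65]])/1e3
E
python3 - <<'E'
from h import *
f=lambda c,o,s:(np.array(c,float)+.5)/s-.5+o
A=f([(212,45),(322,108),(213,283),(25,172)],(122,167),6)
B=f([(240,58),(365,107),(295,300),(77,215)],(410,271),6)
T=f([(18,77),(63,218),(269,150),(222,13)],(298,190),3)
for n,c,m,z in(("A",A,W,.05),("B",B,W,.05),("T",T,TR,.015)):
    P=ray("top",c,z);print(n,np.round(fit(P,m),4),np.round(P[:,:2],4).tolist())
# side-view check
s=ctrl.get_state();print(ctrl.camera_model("wrist"))
E
```

```text
A [  0.6103   0.2882 -29.4804   0.7913] [[0.6422, 0.2842], [0.6235, 0.2514], [0.5716, 0.2807], [0.604, 0.3365]]
B [  0.426   -0.2246 -21.6129   0.5288] [[0.4578, -0.2243], [0.4439, -0.2597], [0.3893, -0.2379], [0.4131, -0.1765]]
T [ 0.5545 -0.0476 18.1628  0.7441] [[0.5767, 0.0277], [0.4916, 0.0003], [0.533, -0.1229], [0.6167, -0.0956]]
{'K': array([[396.41026582,   0.        , 320.64028077],
       [  0.        , 396.41026582, 239.34661076],
       [  0.        ,   0.        ,   1.        ]]), 'extrinsics': array([[ 0.34507552,  0.93857171, -0.00245575, -0.72401766],
       [-0.91025206,  0.33402331, -0.2446827 ,  0.03010321],
       [-0.22883198,  0.08666936,  0.9696001 , -0.38923847],
       [ 0.        ,  0.        ,  0.        ,  1.        ]])}
```

```bash
cat >> h.py <<'E'
from scipy.spatial.transform import Rotation as Ro
def go(p,phi):
    "increment (cm, rad) to TCP p with tool y at heading phi (mod 180 NOT applied)"
    s=ctrl.get_state();R=Ro.from_euler('xyz',s["eef_rot"],degrees=True).as_matrix()
    h=np.degrees(np.arctan2(R[1,1],R[0,1]))
    d=R.T@(np.array(p)-s["ee_pos"])*100
    tw=-((phi-h+180)%360-180)
    print("t%.2f"%s["clock"],"pos",np.round(s["ee_pos"],4),"head %.2f"%h,"q7 %.1f q1 %.1f"%(s["q"][6],s["q"][0]),"w %.4f"%s["gripper_width"],"F",np.round(s["force"],1))
    print(" toolx",np.round(R[:,0],3)," shift cm",np.round(d,2),"twist %.3f"%np.radians(tw))
E
python3 - <<'E'
from h import *
for ph in(-29.5,150.5): go([.6103,.2882,.16],ph)
E
```

```text
t0.10 pos [0.2511 0.6797 0.2179] head 69.73 q7 -4.6 q1 -74.1 w 0.0929 F [0.2 0.3 0.6]
 toolx [-0.    -0.001 -1.   ]  shift cm [  5.83 -24.27  47.26] twist 1.732
t0.10 pos [0.2511 0.6797 0.2179] head 69.73 q7 -4.6 q1 -74.1 w 0.0929 F [0.2 0.3 0.6]
 toolx [-0.    -0.001 -1.   ]  shift cm [  5.83 -24.27  47.26] twist -1.410
```

Call:
jog_arm:
  increments:
    - [1, 0.4, -1.5, 3, -0.09]
    - [1, 0.8, -3, 6, -0.18]
    - [1, 1.2, -4.5, 9, -0.27]
    - [1, 1.6, -6, 12, -0.36]
    - [1, 2, -7.5, 15, -0.45]
    - [1, 2.4, -9, 18, -0.54]
    - [1, 2.7, -10.5, 21, -0.63]
    - [1, 3, -12, 24, -0.7]

```text
clock: 0.77
ee_pos: [0.4356, 0.4829, 0.1881]
eef_rot: [-145.2, 90.0, -125.1]
force: [0.5, 0.7, -0.3]
gripper_width: 0.093
```

```bash
python3 -c "
from h import *
go([.6103,.2882,.16],150.5)"
```

```text
t0.77 pos [0.4356 0.4829 0.1881] head 110.11 q7 49.0 q1 -45.2 w 0.0930 F [ 0.5  0.7 -0.3]
 toolx [-0.    -0.001 -1.   ]  shift cm [  2.81 -24.29   9.72] twist -0.705
```

Call:
jog_arm:
  increments:
    - [1, 0.4, -3.5, 1.4, -0.1]
    - [1, 0.8, -7, 2.8, -0.2]
    - [1, 1.2, -10.5, 4.2, -0.3]
    - [1, 1.6, -14, 5.6, -0.4]
    - [1, 2, -17.5, 7, -0.5]
    - [1, 2.4, -21, 8.4, -0.6]
    - [1, 2.8, -24.3, 9.7, -0.705]
    - [1, 2.8, -24.3, 9.7, -0.705]

```text
clock: 1.43
ee_pos: [0.614, 0.2792, 0.1587]
eef_rot: [-143.2, 89.7, -83.2]
force: [-0.3, -0.8, 0.3]
gripper_width: 0.0931
```

```bash
python3 -c "
from h import *
go([.6103,.2882,.017],150.5)
E=ctrl.camera_model('wrist');save('wrist','w1')
np.savez('pics/w1m.npz',**E)
K=E['K'];X=E['extrinsics']
th=np.radians(-29.48);R=np.array([[np.cos(th),-np.sin(th)],[np.sin(th),np.cos(th)]])
P=np.c_[W@R.T+[.6103,.2882],np.full(4,.05)]
c=P@X[:3,:3].T+X[:3,3];print(K[0,0]*c[:,0]/-c[:,2]+K[0,2],K[1,1]*c[:,1]/c[:,2]+K[1,2])
"
```

```text
t1.43 pos [0.614  0.2792 0.1587] head 150.00 q7 103.8 q1 -15.2 w 0.0931 F [-0.3 -0.8  0.3]
 toolx [ 0.001 -0.005 -1.   ]  shift cm [14.17  0.81  0.66] twist -0.009
[290.6438874  289.24618524 375.02820227 372.77526181] [262.4813839  210.52695352 209.92583949 298.22000066]
```

View pics/w1.png

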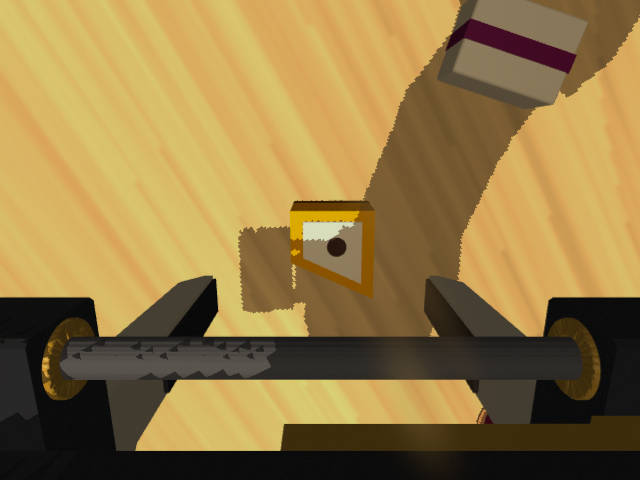

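Call:
jog_arm:
  increments:
    - [1, 1, 0.4, 0.3, 0]
    - [1, 2, 0.8, 0.6, -0.009]
    - [1, 3, 0.8, 0.6, -0.009]
    - [1, 4, 0.8, 0.6, -0.009]
    - [1, 5, 0.8, 0.6, -0.009]
    - [1, 6, 0.8, 0.6, -0.009]
    - [1, 7, 0.8, 0.6, -0.009]
    - [1, 7, 0.8, 0.6, -0.009]

```text
clock: 2.15
ee_pos: [0.6034, 0.2974, 0.0881]
eef_rot: [152.2, 89.8, -147.1]
force: [0.4, -0.3, 0.4]
gripper_width: 0.093
```

```bash
python3 -c "
from h import *
go([.6103,.2882,.017],150.5)"
```

```text
t2.15 pos [0.6034 0.2974 0.0881] head 150.76 q7 100.4 q1 -18.1 w 0.0930 F [ 0.4 -0.3  0.4]
 toolx [-0.003 -0.002 -1.   ]  shift cm [ 7.11 -1.06 -0.44] twist 0.005
```

Call:
jog_arm:
  increments:
    - [1, 0.5, -0.5, -0.2, 0]
    - [1, 1, -1.06, -0.44, 0.005]
    - [1, 2, -1.06, -0.44, 0.005]
    - [1, 3.2, -1.06, -0.44, 0.005]
    - [1, 4, -1.06, -0.44, 0.005]
    - [1, 4, -1.06, -0.44, 0.005]
    - [1, 4, -1.06, -0.44, 0.005]
    - [1, 4, -1.06, -0.44, 0.005]

```text
clock: 2.82
ee_pos: [0.6115, 0.2892, 0.0507]
eef_rot: [59.5, 90.0, 119.9]
force: [-0.6, -0.6, 0.2]
gripper_width: 0.0928
```

```bash
python3 -c "
from h import *
go([.6103,.2882,.017],150.5)"
```

```text
t2.82 pos [0.6115 0.2892 0.0507] head 150.48 q7 99.8 q1 -18.1 w 0.0928 F [-0.6 -0.6  0.2]
 toolx [-0.  0. -1.]  shift cm [ 3.37  0.05 -0.15] twist -0.000
```

Call:
jog_arm:
  increments:
    - [1, 0.8, 0, -0.1, 0]
    - [1, 1.6, 0.05, -0.15, 0]
    - [1, 2.4, 0.05, -0.15, 0]
    - [1, 3.1, 0.05, -0.15, 0]
    - [1, 3.35, 0.05, -0.15, 0]
    - [1, 3.35, 0.05, -0.15, 0]
    - [1, 3.35, 0.05, -0.15, 0]
    - [1, 3.35, 0.05, -0.15, 0]

```text
clock: 3.48
ee_pos: [0.6106, 0.288, 0.0173]
eef_rot: [-32.4, 90.0, 28.1]
force: [-0.6, -0.1, 0.1]
gripper_width: 0.0931
```

Call:
jog_arm:
  increments:
    - [-1, 0, 0, 0, 0]
    - [-1, 0, 0, 0, 0]
    - [-1, 0, 0, 0, 0]
    - [-1, 0, 0, 0, 0]
    - [-1, 0, 0, 0, 0]
    - [-1, 0, 0, 0, 0]
    - [-1, 0, 0, 0, 0]
    - [-1, 0, 0, 0, 0]

```text
clock: 4.15
ee_pos: [0.6104, 0.2878, 0.0172]
eef_rot: [-92.8, 90.0, -32.4]
force: [-1.1, -0.4, 1.3]
gripper_width: 0.0598
```

```bash
python3 -c "
from h import *
go([.6103,.2882,.017],150.5)"
```

```text
t4.15 pos [0.6104 0.2878 0.0172] head 150.46 q7 98.6 q1 -18.9 w 0.0598 F [-1.1 -0.4  1.3]
 toolx [ 0. -0. -1.]  shift cm [0.02 0.03 0.03] twist -0.001
```

Call:
jog_arm:
  increments:
    - [-1, -0.5, 0, 0, 0]
    - [-1, -1.5, 0, 0, 0]
    - [-1, -3, 0, 0, 0]
    - [-1, -5, 0, 0, 0]
    - [-1, -7, 0, 0, 0]
    - [-1, -8.5, 0, 0, 0]
    - [-1, -9, 0, 0, 0]
    - [-1, -9, 0, 0, 0]

```text
clock: 4.82
ee_pos: [0.6112, 0.2882, 0.1091]
eef_rot: [-34.8, 89.8, 25.6]
force: [-0.5, 0.5, -1.4]
gripper_width: 0.0599
```

```bash
python3 -c "
from h import *
go([.5458,-.021,.107],18.16)"
```

```text
t4.82 pos [0.6112 0.2882 0.1091] head 150.45 q7 101.7 q1 -16.6 w 0.0599 F [-0.5  0.5 -1.4]
 toolx [ 0.003  0.001 -1.   ]  shift cm [  0.16  -9.56 -30.12] twist 2.309
```

Call:
jog_arm:
  increments:
    - [-1, 0, -0.3, -1, 0.05]
    - [-1, 0, -0.9, -3, 0.15]
    - [-1, 0, -1.5, -5, 0.26]
    - [-1, 0, -2.2, -7, 0.37]
    - [-1, 0, -2.8, -9, 0.48]
    - [-1, 0, -3.5, -11, 0.59]
    - [-1, 0, -4.1, -13, 0.7]
    - [-1, 0, -4.8, -15, 0.81]

```text
clock: 5.48
ee_pos: [0.5772, 0.1325, 0.1063]
eef_rot: [-172.2, 89.9, -158.4]
force: [-0.6, -0.5, -1.7]
gripper_width: 0.06
```

```bash
python3 -c "
from h import *
go([.5458,-.021,.107],18.16)"
```

```text
t5.48 pos [0.5772 0.1325 0.1063] head 103.75 q7 76.1 q1 -12.3 w 0.0600 F [-0.6 -0.5 -1.7]
 toolx [-0.001 -0.001 -1.   ]  shift cm [ -0.06 -14.17  -6.7 ] twist 1.494
```

Call:
jog_arm:
  increments:
    - [-1, 0, -1.8, -0.8, 0.11]
    - [-1, 0, -3.5, -1.6, 0.22]
    - [-1, 0, -5.2, -2.4, 0.33]
    - [-1, 0, -6.8, -3.2, 0.44]
    - [-1, 0, -8.2, -3.9, 0.55]
    - [-1, 0, -9.4, -4.5, 0.66]
    - [-1, 0, -10.4, -5, 0.77]
    - [-1, 0, -11, -5.3, 0.88]

```text
clock: 6.15
ee_pos: [0.5525, 0.0123, 0.1064]
eef_rot: [-109.4, 89.9, -146.2]
force: [-0.7, 0.2, -0.7]
gripper_width: 0.0593
```

```bash
python3 -c "
from h import *
go([.5458,-.021,.107],18.16)"
```

```text
t6.15 pos [0.5525 0.0123 0.1064] head 53.23 q7 50.7 q1 -10.1 w 0.0593 F [-0.7  0.2 -0.7]
 toolx [-0.001 -0.001 -1.   ]  shift cm [-0.05 -3.07  1.45] twist 0.612
```

Call:
jog_arm:
  increments:
    - [-1, 0, -0.6, 0.3, 0.11]
    - [-1, 0, -1.2, 0.6, 0.22]
    - [-1, 0, -1.8, 0.9, 0.33]
    - [-1, 0, -2.4, 1.1, 0.44]
    - [-1, 0, -2.8, 1.3, 0.55]
    - [-1, 0, -3.07, 1.45, 0.612]
    - [-1, 0, -3.07, 1.45, 0.612]
    - [-1, 0, -3.07, 1.45, 0.612]

```text
clock: 6.82
ee_pos: [0.5466, -0.0192, 0.1066]
eef_rot: [-82.7, 89.9, -154.0]
force: [-0.1, -0.0, -1.0]
gripper_width: 0.0598
```

Call:
jog_arm:
  increments:
    - [-1, 0, 0, 0, 0]
    - [-1, 0, 0, 0, 0]
    - [-1, 0, 0, 0, 0]
    - [-1, 0, 0, 0, 0]
    - [-1, 0, 0, 0, 0]
    - [-1, 0, 0, 0, 0]
    - [-1, 0, 0, 0, 0]
    - [-1, 0, 0, 0, 0]

```text
clock: 7.48
ee_pos: [0.547, -0.0193, 0.1072]
eef_rot: [63.4, 90.0, -8.1]
force: [0.2, -0.8, -1.4]
gripper_width: 0.0598
```

```bash
python3 -c "
from h import *
go([.5458,-.021,.107],18.16)
E=ctrl.camera_model('wrist');save('wrist','w2')
np.savez('pics/w2m.npz',**E)
K=E['K'];X=E['extrinsics']
def pr(M,x,y,t,z):
    th=np.radians(t);R=np.array([[np.cos(th),-np.sin(th)],[np.sin(th),np.cos(th)]])
    P=np.c_[M@R.T+[x,y],np.full(4,z)]
    c=P@X[:3,:3].T+X[:3,3];print(np.round(np.c_[K[0,0]*c[:,0]/-c[:,2]+K[0,2],K[1,1]*c[:,1]/c[:,2]+K[1,2]]).tolist())
pr(TR,.5545,-.0476,18.16,.015)
p=ctrl.get_state()['ee_pos'];pr(W,p[0],p[1],198.1,p[2]+.033)
"
```

```text
t7.48 pos [ 0.547  -0.0193  0.1072] head 18.57 q7 30.2 q1 -13.3 w 0.0598 F [ 0.2 -0.8 -1.4]
 toolx [ 0. -0. -1.]  shift cm [ 0.02 -0.17  0.13] twist 0.007
[[388.0, 190.0], [249.0, 189.0], [255.0, 367.0], [379.0, 368.0]]
[[239.0, 358.0], [234.0, 260.0], [407.0, 262.0], [396.0, 424.0]]
```

View pics/w2.png

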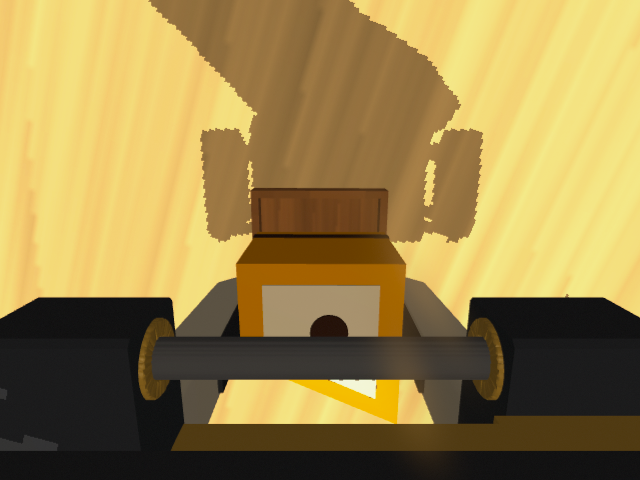

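Call:
jog_arm:
  increments:
    - [-1, 0.5, -0.1, 0.1, 0.007]
    - [-1, 1.7, -0.17, 0.13, 0.007]
    - [-1, 3.2, -0.17, 0.13, 0.007]
    - [-1, 4.7, -0.17, 0.13, 0.007]
    - [-1, 6, -0.17, 0.13, 0.007]
    - [-1, 6.8, -0.17, 0.13, 0.007]
    - [-1, 7, -0.17, 0.13, 0.007]
    - [-1, 7, -0.17, 0.13, 0.007]

```text
clock: 8.2
ee_pos: [0.5455, -0.0212, 0.0366]
eef_rot: [-101.7, 89.9, -173.6]
force: [-0.1, 0.2, -1.5]
gripper_width: 0.06
```

```bash
python3 -c "
from h import *
go([.5458,-.021,.0227],18.16)"
```

```text
t8.20 pos [ 0.5455 -0.0212  0.0366] head 18.15 q7 32.3 q1 -10.2 w 0.0600 F [-0.1  0.2 -1.5]
 toolx [-0.001 -0.    -1.   ]  shift cm [ 1.39  0.04 -0.01] twist -0.000
```

Call:
jog_arm:
  increments:
    - [-1, 0.3, 0, 0, 0]
    - [-1, 0.6, 0, 0, 0]
    - [-1, 0.9, 0, 0, 0]
    - [-1, 1.1, 0, 0, 0]
    - [-1, 1.3, 0, 0, 0]
    - [-1, 1.4, 0, 0, 0]
    - [-1, 1.4, 0, 0, 0]
    - [-1, 1.4, 0, 0, 0]

```text
clock: 8.87
ee_pos: [0.5458, -0.021, 0.0231]
eef_rot: [-75.2, 90.0, -147.0]
force: [-0.5, 0.4, -1.2]
gripper_width: 0.0598
```

```bash
python3 -c "
from h import *
go([.5458,-.021,.0222],18.16)"
```

```text
t8.87 pos [ 0.5458 -0.021   0.0231] head 18.16 q7 32.6 q1 -9.6 w 0.0598 F [-0.5  0.4 -1.2]
 toolx [-0. -0. -1.]  shift cm [ 0.09  0.   -0.  ] twist 0.000
```

Lower 0.7 mm, open, then rise.

Call:
jog_arm:
  increments:
    - [-1, 0.07, 0, 0, 0]
    - [-1, 0.07, 0, 0, 0]
    - [0.2, 0.07, 0, 0, 0]
    - [0.6, 0.07, 0, 0, 0]
    - [1, 0.07, 0, 0, 0]
    - [1, 0.07, 0, 0, 0]
    - [1, 0.07, 0, 0, 0]
    - [1, 0.07, 0, 0, 0]

```text
clock: 9.53
ee_pos: [0.5458, -0.021, 0.0225]
eef_rot: [66.4, 90.0, -5.4]
force: [-0.4, 1.2, -0.2]
gripper_width: 0.0884
```

Call:
jog_arm:
  increments:
    - [1, -0.5, 0, 0, 0]
    - [1, -1.5, 0, 0, 0]
    - [1, -3, 0, 0, 0]
    - [1, -5, 0, 0, 0]
    - [1, -7, 0, 0, 0]
    - [1, -9, 0, 0, 0]
    - [1, -10, 0, 0, 0]
    - [1, -10, 0, 0, 0]

```text
clock: 10.2
ee_pos: [0.547, -0.021, 0.125]
eef_rot: [76.7, 89.8, 4.9]
force: [1.5, -0.4, 0.0]
gripper_width: 0.0933
```

```bash
python3 -c "
from h import *
go([.426,-.2246,.12],-21.6)"
```

```text
t10.20 pos [ 0.547 -0.021  0.125] head 18.16 q7 29.7 q1 -14.0 w 0.0933 F [ 1.5 -0.4  0. ]
 toolx [ 0.004  0.    -1.   ]  shift cm [  0.44 -17.84  15.57] twist 0.694
```

Call:
jog_arm:
  increments:
    - [1, 0, -2, 1.8, 0.08]
    - [1, 0, -4.5, 4, 0.17]
    - [1, 0, -7.2, 6.3, 0.27]
    - [1, 0, -10, 8.7, 0.38]
    - [1, 0, -12.6, 11, 0.48]
    - [1, 0, -15, 13, 0.58]
    - [1, 0, -17, 14.8, 0.66]
    - [1, 0, -17.84, 15.57, 0.694]

```text
clock: 10.87
ee_pos: [0.4223, -0.2274, 0.122]
eef_rot: [-31.7, 89.9, -143.7]
force: [-0.1, -0.1, -0.7]
gripper_width: 0.093
```

Call:
jog_arm:
  increments:
    - [1, 0, 0, 0, 0]
    - [1, 0, 0, 0, 0]
    - [1, 0, 0, 0, 0]
    - [1, 0, 0, 0, 0]
    - [1, 0, 0, 0, 0]
    - [1, 0, 0, 0, 0]
    - [1, 0, 0, 0, 0]
    - [1, 0, 0, 0, 0]

```text
clock: 11.53
ee_pos: [0.425, -0.2243, 0.1224]
eef_rot: [110.7, 90.0, -0.9]
force: [-0.3, 0.4, 0.3]
gripper_width: 0.0929
```

```bash
python3 -c "
from h import *
go([.426,-.2246,.05],-21.6)
E=ctrl.camera_model('wrist');save('wrist','w3');save('top','t3',(290,175,400,275),5)
K=E['K'];X=E['extrinsics']
def pr(M,x,y,t,z):
    th=np.radians(t);R=np.array([[np.cos(th),-np.sin(th)],[np.sin(th),np.cos(th)]])
    P=np.c_[M@R.T+[x,y],np.full(4,z)]
    c=P@X[:3,:3].T+X[:3,3];print(np.round(np.c_[K[0,0]*c[:,0]/-c[:,2]+K[0,2],K[1,1]*c[:,1]/c[:,2]+K[1,2]]).tolist())
pr(W,.426,-.2246,-21.6,.05)
a=cv2.imread('pics/w3.png')[100:400,120:520];b=cv2.imread('pics/t3.png')
o=np.zeros((600,800,3),np.uint8);o[:300,:400]=a;b=cv2.resize(b,(396,360));o[:360,404:]=b;cv2.imwrite('pics/c3.png',o[:360])
"
```

```text
t11.53 pos [ 0.425  -0.2243  0.1224] head -21.55 q7 25.6 q1 5.0 w 0.0929 F [-0.3  0.4  0.3]
 toolx [ 0. -0. -1.]  shift cm [ 7.24  0.1  -0.  ] twist 0.001
[[370.0, 232.0], [368.0, 290.0], [275.0, 290.0], [272.0, 186.0]]
```

View pics/c3.png

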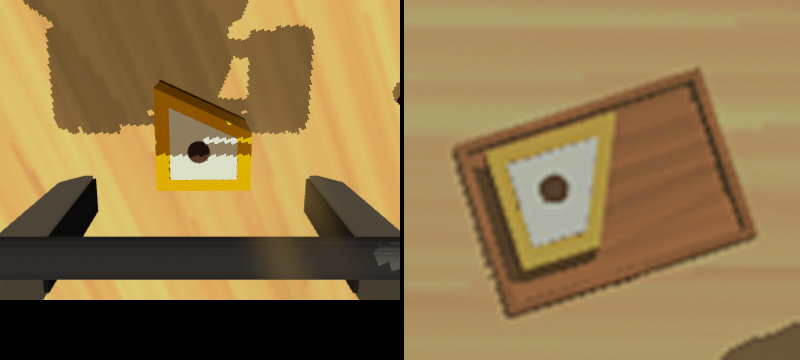

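Call:
jog_arm:
  increments:
    - [1, 1, 0.1, 0, 0]
    - [1, 2.5, 0.1, 0, 0]
    - [1, 4.2, 0.1, 0, 0]
    - [1, 5.8, 0.1, 0, 0]
    - [1, 7, 0.1, 0, 0]
    - [1, 7.5, 0.1, 0, 0]
    - [1, 7.5, 0.1, 0, 0]
    - [1, 7.5, 0.1, 0, 0]

```text
clock: 12.3
ee_pos: [0.4255, -0.2251, 0.0472]
eef_rot: [-91.8, 90.0, 156.6]
force: [0.5, 1.3, -0.0]
gripper_width: 0.0931
```

```bash
python3 -c "
from h import *
go([.426,-.2246,.017],-21.6)
f=lambda c,o,s:(np.array(c,float)+.5)/s-.5+o
P=ray('top',f([(522-404,271),(485-404,157),(616-404,113),(600-404,245)][0:0]+[(600-404,245),(522-404,271),(485-404,157),(616-404,113)],(290,175),3.6),.055)
print(P,fit(P,W))
"
```

```text
t12.30 pos [ 0.4255 -0.2251  0.0472] head -21.63 q7 30.5 q1 11.9 w 0.0931 F [ 0.5  1.3 -0. ]
 toolx [-0.001  0.    -1.   ]  shift cm [ 3.02  0.03 -0.06] twist -0.001
[[ 0.52149062 -0.04305315  0.055     ]
 [ 0.50883243 -0.00583236  0.055     ]
 [ 0.56394502  0.01206286  0.055     ]
 [ 0.58580303 -0.05097992  0.055     ]] (np.float64(0.5450177744138393), np.float64(-0.021950643209349148), np.float64(-161.59242375969762), np.float64(1.0776849413152843))
```

Call:
jog_arm:
  increments:
    - [1, 0.7, 0, -0.06, 0]
    - [1, 1.4, 0, -0.06, 0]
    - [1, 2.1, 0, -0.06, 0]
    - [1, 2.7, 0, -0.06, 0]
    - [1, 3, 0, -0.06, 0]
    - [1, 3, 0, -0.06, 0]
    - [1, 3, 0, -0.06, 0]
    - [-1, 3, 0, -0.06, 0]

```text
clock: 12.97
ee_pos: [0.426, -0.2245, 0.0175]
eef_rot: [69.0, 90.0, -42.6]
force: [0.6, 0.3, -0.2]
gripper_width: 0.0899
```

Call:
jog_arm:
  increments:
    - [-1, 0, 0, 0, 0]
    - [-1, 0, 0, 0, 0]
    - [-1, 0, 0, 0, 0]
    - [-1, 0, 0, 0, 0]
    - [-1, 0, 0, 0, 0]
    - [-1, 0, 0, 0, 0]
    - [-1, 0, 0, 0, 0]
    - [-1, 0, 0, 0, 0]

```text
clock: 13.63
ee_pos: [0.4261, -0.2244, 0.0176]
eef_rot: [92.7, 90.0, -18.9]
force: [0.5, 0.8, 2.9]
gripper_width: 0.0598
```

```bash
python3 -c "
from h import *
go([.426,-.2246,.017],-21.6)"
```

```text
t13.63 pos [ 0.4261 -0.2244  0.0176] head -21.60 q7 31.8 q1 14.6 w 0.0598 F [0.5 0.8 2.9]
 toolx [ 0. -0. -1.]  shift cm [0.06 0.   0.02] twist -0.000
```

Call:
jog_arm:
  increments:
    - [-1, -0.5, 0, 0, 0]
    - [-1, -1.5, 0, 0, 0]
    - [-1, -3, 0, 0, 0]
    - [-1, -5, 0, 0, 0]
    - [-1, -7, 0, 0, 0]
    - [-1, -9, 0, 0, 0]
    - [-1, -10, 0, 0, 0]
    - [-1, -10, 0, 0, 0]

```text
clock: 14.3
ee_pos: [0.4267, -0.2246, 0.1191]
eef_rot: [92.9, 89.8, -18.7]
force: [0.4, 0.9, -1.4]
gripper_width: 0.06
```

```bash
python3 -c "
from h import *
go([.5632,-.0742,.117],18.16)"
```

```text
t14.30 pos [ 0.4267 -0.2246  0.1191] head -21.58 q7 26.5 q1 5.0 w 0.0600 F [ 0.4  0.9 -1.4]
 toolx [ 0.003 -0.001 -1.   ]  shift cm [  0.24   7.16 -19.  ] twist -0.694
```

Call:
jog_arm:
  increments:
    - [-1, 0, 0.5, -1.4, -0.05]
    - [-1, 0, 1.5, -4, -0.15]
    - [-1, 0, 2.6, -7, -0.26]
    - [-1, 0, 3.8, -10, -0.37]
    - [-1, 0, 4.9, -13, -0.48]
    - [-1, 0, 6, -16, -0.59]
    - [-1, 0, 6.8, -18.2, -0.66]
    - [-1, 0, 7.16, -19, -0.694]

```text
clock: 14.97
ee_pos: [0.5647, -0.0692, 0.1158]
eef_rot: [172.4, 89.9, 101.1]
force: [0.6, 0.7, -2.9]
gripper_width: 0.06
```

Call:
jog_arm:
  increments:
    - [-1, 0, 0, 0, 0]
    - [-1, 0, 0, 0, 0]
    - [-1, 0, 0, 0, 0]
    - [-1, 0, 0, 0, 0]
    - [-1, 0, 0, 0, 0]
    - [-1, 0, 0, 0, 0]
    - [-1, 0, 0, 0, 0]
    - [-1, 0, 0, 0, 0]

```text
clock: 15.63
ee_pos: [0.5624, -0.0744, 0.1176]
eef_rot: [56.5, 90.0, -15.4]
force: [-0.1, 0.0, -1.8]
gripper_width: 0.0599
```

```bash
python3 -c "
from h import *
go([.5632,-.0742,.05],18.16)
save('wrist','w4')"
```

```text
t15.63 pos [ 0.5624 -0.0744  0.1176] head 18.13 q7 35.1 q1 -8.1 w 0.0599 F [-0.1  0.  -1.8]
 toolx [ 0. -0. -1.]  shift cm [6.76 0.08 0.01] twist -0.000
```

View pics/w4.png

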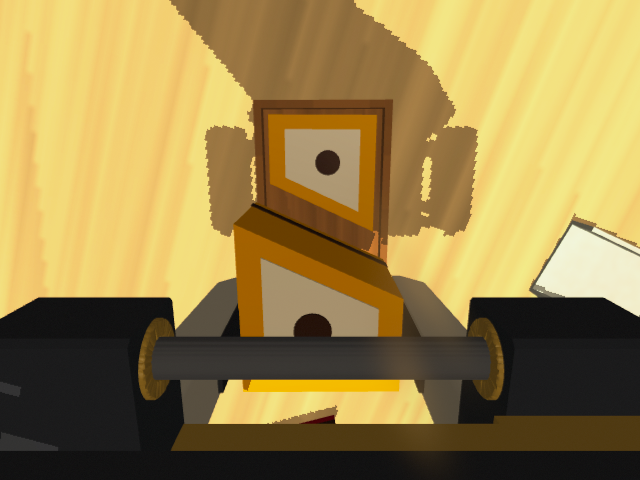

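Call:
jog_arm:
  increments:
    - [-1, 0.5, 0.05, 0, 0]
    - [-1, 1.7, 0.08, 0, 0]
    - [-1, 3.2, 0.08, 0, 0]
    - [-1, 4.8, 0.08, 0, 0]
    - [-1, 6.2, 0.08, 0, 0]
    - [-1, 7.3, 0.08, 0, 0]
    - [-1, 7.7, 0.08, 0, 0]
    - [-1, 7.7, 0.08, 0, 0]

```text
clock: 16.35
ee_pos: [0.5628, -0.0738, 0.0394]
eef_rot: [-111.1, 89.9, 177.1]
force: [-0.1, -0.1, -1.7]
gripper_width: 0.0601
```

```bash
python3 -c "
from h import *
go([.5632,-.0742,.0226],18.16)"
```

```text
t16.35 pos [ 0.5628 -0.0738  0.0394] head 18.16 q7 37.3 q1 -5.2 w 0.0601 F [-0.1 -0.1 -1.7]
 toolx [-0.002  0.    -1.   ]  shift cm [1.68 0.03 0.05] twist 0.000
```

Call:
jog_arm:
  increments:
    - [-1, 0.3, 0.02, 0.05, 0]
    - [-1, 0.7, 0.02, 0.05, 0]
    - [-1, 1.05, 0.02, 0.05, 0]
    - [-1, 1.35, 0.02, 0.05, 0]
    - [-1, 1.55, 0.02, 0.05, 0]
    - [-1, 1.65, 0.02, 0.05, 0]
    - [-1, 1.65, 0.02, 0.05, 0]
    - [-1, 1.65, 0.02, 0.05, 0]

```text
clock: 17.02
ee_pos: [0.5636, -0.0742, 0.024]
eef_rot: [59.3, 90.0, -12.6]
force: [-0.1, -0.1, -1.4]
gripper_width: 0.0603
```

```bash
python3 -c "
from h import *
go([.5632,-.0742,.0226],18.16)"
```

```text
t17.02 pos [ 0.5636 -0.0742  0.024 ] head 18.17 q7 37.7 q1 -4.5 w 0.0603 F [-0.1 -0.1 -1.4]
 toolx [ 0. -0. -1.]  shift cm [ 0.14 -0.04 -0.02] twist 0.000
```

Call:
jog_arm:
  increments:
    - [-1, 0.06, 0, 0, 0]
    - [-1, 0.13, 0, 0, 0]
    - [-1, 0.13, 0, 0, 0]
    - [0.2, 0.13, 0, 0, 0]
    - [0.6, 0.13, 0, 0, 0]
    - [1, 0.13, 0, 0, 0]
    - [1, 0.13, 0, 0, 0]
    - [1, 0.13, 0, 0, 0]

```text
clock: 17.68
ee_pos: [0.5637, -0.0743, 0.0227]
eef_rot: [66.7, 90.0, -5.1]
force: [-0.5, 0.1, -0.3]
gripper_width: 0.0819
```

Call:
jog_arm:
  increments:
    - [1, 0, 0, 0, 0]
    - [1, -0.8, 0, 0, 0]
    - [1, -2, 0, 0, 0]
    - [1, -4, 0, 0, 0]
    - [1, -6, 0, 0, 0]
    - [1, -8, 0, 0, 0]
    - [1, -10, 0, 0, 0]
    - [1, -12, 0, 0, 0]

```text
clock: 18.35
ee_pos: [0.5635, -0.0743, 0.1449]
eef_rot: [75.7, 89.9, 3.9]
force: [0.7, 0.3, -0.8]
gripper_width: 0.0926
```

Call:
jog_arm:
  increments:
    - [1, 0, 2, 0, 0]
    - [1, 0, 4, 0, 0]
    - [1, 0, 7, 0, 0]
    - [1, 0, 10, 0, 0]
    - [1, 0, 13, 0, 0]
    - [1, 0, 15, 0, 0]
    - [1, 0, 15, 0, 0]
    - [1, 0, 15, 0, 0]

```text
clock: 19.02
ee_pos: [0.7064, -0.027, 0.1433]
eef_rot: [39.0, 90.0, -32.7]
force: [-0.9, -0.1, -0.3]
gripper_width: 0.0927
```

```bash
python3 -c "
from h import *
go([.56,-.07,.1],18.16)
save('top','t5',(280,140,520,320),3.2)
save('side','s5',(240,210,440,360),3)
a=cv2.imread('pics/t5.png');b=cv2.imread('pics/s5.png')
a=cv2.resize(np.load('pics/t5.npy')[180:280,290:400][...,::-1],None,fx=3.6,fy=3.6,interpolation=cv2.INTER_CUBIC)
b=cv2.resize(np.load('pics/s5.npy')[220:430,240:440][...,::-1],None,fx=2,fy=2,interpolation=cv2.INTER_CUBIC)
o=np.zeros((420,800,3),np.uint8);o[:360,:396]=a;o[:420,400:]=b;cv2.imwrite('pics/c5.png',o)
"
```

```text
t19.02 pos [ 0.7064 -0.027   0.1433] head 18.22 q7 29.1 q1 -12.6 w 0.0927 F [-0.9 -0.1 -0.3]
 toolx [ 0. -0. -1.]  shift cm [  4.33 -15.25  -0.5 ] twist 0.001
```

View pics/c5.png

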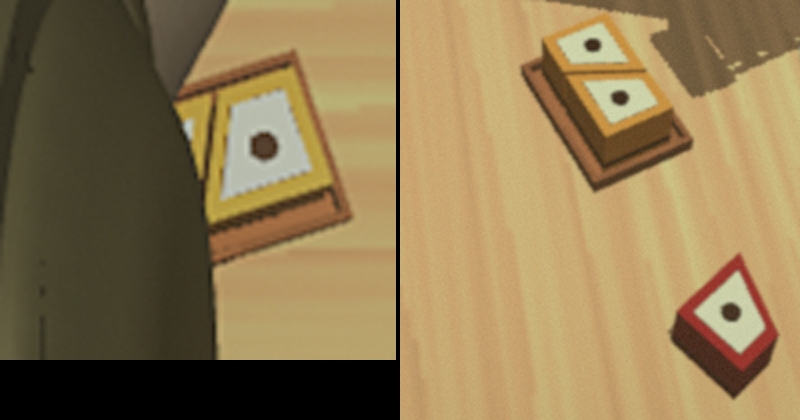

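```bash
python3 -c "
from h import *
f=lambda c,o,s:(np.array(c,float)+.5)/s-.5+o
P=ray('top',f([(218,97),(299,66),(335,183),(208,223)],(290,180),3.6),.055)
for m in (W,):
  print(fit(P[[0,1,2,3]],m))
th=np.radians(18.16);R=np.array([[np.cos(th),np.sin(th)],[-np.sin(th),np.cos(th)]])
print('tray frame mm',((P[:,:2]-[.5545,-.0476])@R.T*1e3).round(1))
s=ctrl.get_state();print(s['force'],s['clock'])
"
```

```text
(np.float64(0.5629145299460105), np.float64(-0.07640689987596823), np.float64(18.77432255017798), np.float64(2.0681991434908773))
tray frame mm [[ 26.9 -15.4]
 [ 29.3 -57.5]
 [-30.3 -55.6]
 [-29.9   8.5]]
[-0.83497362  0.30299607  0.35148624] 19.1167
```

```bash
python3 -c "
from h import *
print(ctrl.sign_off())"
```

```text
the job is handed in; nothing more can be done
None
```

Both gold cartons are in the tray, head to tail with their sloping sides facing, let go and standing flat inside the rim. I handed the job in at about 19 s.

- **Side picture (last check):** both cartons were upright in the tray. The red carton was standing; I never moved it and did not re-measure its position.
- **Position, top camera:** the first carton was within about 1.3 mm and 0.3° of plan, measured before the second went in. The second came out about 2 mm and 0.6° off. Its edges were within about ±30 mm (limit 40) along x and reached −57.5 mm (limit 60) along y. The gap between the sloping sides is about 4–5 mm.
- **Weak points:** the arm hid the first carton in the final top picture, so it was not re-measured after the second was placed. The second carton's fit was rough, at about 2 mm rms. No check failed.
- **Forces:** readings at the ends of the moves stayed under about 4 N. The gripper was open and clear at hand-in.

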